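# Slide the loaded fittings tray into the bench holder

### The arm

A 6-joint arm with a two-finger parallel gripper is mounted at the origin on the work surface. World frame = base frame: x ahead of the robot, y to its left, z up, the work surface at z = 0. Lengths are in m, angles in rad, forces in N, time in s.
With the tool pointing down it reaches from about 0.35 to 0.975 m from the base axis. Payload 4.9 kg.
Tool frame: the origin (TCP) lies on the centre line of the jaws, within the pads' length; the fingertips stand 22 mm ahead of it and the grasp point (between the pads) lies 3 mm ahead of it; z points along the fingers, y is the direction in which the jaws open and shut (so a half turn about z gives the same grasp; the last joint's range is limited). The gripper opens to 85 mm and grips with 20 to 120 N. Pads are 22 mm wide; open, the fingers measure 114 mm over their backs; the gripper's body (76 mm by 85 mm) begins 54 mm behind the grasp point. The pads swing forward as they close: fully open they stand 13 mm farther back than shut.
Start: joints at [0.991, 0.053, 1.613, -0, 1.476, -0.119], TCP at [0.278, 0.56, 0.253] pointing down, gripper open.
Joint ranges: [-3.01, 3.01], [-1.01, 2.22], [0.06, 2.58], [-1.02, 4.17], [0.09, 2.62], [-3.14, 3.14]. Speed limits (rad/s): [2.57, 2.57, 3.14, 3.14, 3.14, 3.14].

### API

Orientations are given as a unit quaternion [w, x, y, z].
In Python, from workcell import robot gives the robot as it stands.
- The arm moves only by the tool jog_arm, never from a script. Its argument "steps" is a list of rows, each an object of numbers: "x", "y", "z": the shift along the tool's x, y, z in mm; "spin": the turn about the tool's z in degrees. A call has 1 to 8 rows; each row shifts and turns the commanded pose from where the row before left it, along the tool's axes as they then stand; what a row does not reach is not made up. A row lasts 1/12 s, in which the tool goes at most 41.7 mm and 7.16 degrees, less where a joint would pass 70% of its speed; a pose out of reach is approached as far as the arm can. A call with a gripper value outside its range is refused whole. "claw" is the opening, from -1 (shut) to 1 (fully open), so that 0 is half open, set as the call begins (left out, the last holds). The fingers move at their own pace and stop on an object; "squeeze" is the grip in N (left out, the last holds). Time passes only in rows, so rows that do not move let the fingers close. It gives the time, the measured TCP pose, the force and the opening at its end, in the units of the state.
- robot.state(): the state, without advancing time (a new reading comes with each control period).
- robot.capture(name): name is "side" or "top"; returns (picture, depth): 400x640x3 uint8, blue, green, red; 400x640 float32, m along the optical axis (not along the pixel's ray), 0 where there is no reading.
- robot.camera_params(name): a dict with "intrinsics" (3x3 intrinsics, pixels), "k1" (the pictures are not rectified: a ray, as slopes to the right and down, at radius r is drawn at 1 + k1 r^2 times it, then the intrinsics apply), "rvec" (rotation vector, rad) and "tvec" (3), from world to camera coordinates, as OpenCV has them. Camera axes: x right, y down, z forward; pixel columns grow to the right and rows downward; lengths in m; the calibration is good to about 2 mm. A picture is of the moment at which its call begins. camera_params takes no time and is no camera call.
- robot.close_job(): hands the job in, once; it reports no verdict.
Trained networks look in the newest picture that a camera, given by its name, has taken for a name from the list of things; names that differ only in an ending like _2 or _b are one class to them, and where a whole thing is asked for, a point or a joint stands for the part that bears it (a point fixed in the world has none). Each returns a list of dicts, best first, with "confidence" (0 to 1); they miss things now and then, are a little off and sometimes report something else, mostly with a low value. They report only what shows in the picture. A call takes as long as a camera call. They do not tell look-alikes from the thing itself.
- robot.outline_of(target, camera): "pixels" (400x640 bool, what is visible of it) and "extent" ([left, top, right, bottom] in pixels, round what is visible of it).
- robot.place_of(target, camera): "pixel" ([column, row] in pixels: a listed point, or the origin of a listed thing).
The state is a dict: "clock": time; "joint_pos": joint angles; "dq": joint speeds; "effort": joint torques, N m; "tcp_pos": TCP position; "tcp_rot": TCP orientation; "wrist_force": force on the tool from outside, world axes, zero at the start; "wrist_torque": the same for the moment, N m; "width": finger opening in m.
Only numpy, scipy, OpenCV 4.12 (cv2) and the standard library are available. Lean on these libraries where they do the work, as an engineer would, in place of code of your own. Each camera call takes 0.05 s, during which the arm holds its last target. There are 200 camera calls.

### The job

Two wooden trays stand on the joiner's bench. Take the one that holds the hinge and the dowel, set it down in front of the wooden holder and slide it in under the two lips until it is fully home against the back stop, then let go. The hinge and the dowel must stay in the tray.

Things in the scene. Friction and masses are not known exactly. Their poses are not given: they have to be found in the camera images.
- tray_grip (a point): Loaded pale wooden tray, 132 (x) by 100 mm (y), rims 30 mm high, flat underside, 0.45 kg in all, same end for end. A handle board along its x axis, 16 mm thick, 80 mm long, rises to 100 mm. The point: in the handle at the tray's centre, 80 mm above the underside; grip here from above, fingers closing along y. z up. The identical empty tray nearby is not wanted.
- holder_home (a point): Fixed wooden holder, mouth on its -x side, no sill. The point: where the tray's grip point lies when home, 80 mm above the bench; x points inwards, z up. Cheeks 124 mm apart, 18 thick, from 74 mm before to 84 beyond the point; back stop face 66 beyond. Lips over the rims (underside 38, top 46 mm high, gap 82) bar lowering in: set the tray on the bench 155 mm or more before the point and slide.
- hinge_mid (a point): A folded steel hinge, 70 x 24 x 12 mm, 0.1 kg, lying loose on the tray's floor in the compartment on the +y side of the handle. The point is its centre; x along its length.
- dowel_mid (a point): A dark wooden dowel offcut, 24 mm diameter, 80 mm long, 0.04 kg, lying loose on the tray's floor in the compartment on the -y side of the handle. The point is its centre; x along its length.
There are look-alikes about, which are no part of the job. What is shaped like the part that bears tray_grip but red is not meant.

How it is judged:
At the end, for the whole second after the job is handed in: The tray stands level on the bench in the holder: within 15 mm of home along the slide, 20 mm sideways, 10 mm in height, turned at most 0.2 rad and tilted 0.1 rad; the hinge and the dowel lie inside the tray and the robot has let go (x of tray_grip in the frame of holder_home between -0.015 and 0.015 m and y of tray_grip in the frame of holder_home between -0.02 and 0.02 m and z of tray_grip in the frame of holder_home between -0.01 and 0.01 m and angle between the x axis of tray_grip and the x axis of holder_home, either way round below 0.2 rad and angle between tray_grip's own z axis and vertical below 0.1 rad and x of hinge_mid in the frame of tray_grip between -0.06 and 0.06 m and y of hinge_mid in the frame of tray_grip between -0.05 and 0.05 m and z of hinge_mid in the frame of tray_grip between -0.08 and -0.03 m and x of dowel_mid in the frame of tray_grip between -0.06 and 0.06 m and y of dowel_mid in the frame of tray_grip between -0.05 and 0.05 m and z of dowel_mid in the frame of tray_grip between -0.08 and -0.03 m); the robot touches nothing.
It also fails if it takes over 45 s, if anything falls off the work surface, if the arm or the gripper's body presses on something with over 40 N, if the wrist force passes 120 N, or if a joint passes its speed limit or range.

## Working session

There is one attempt and no reset: what is moved stays moved. The work goes in short steps, Python scripts to look and compute and a tool call to move; the robot and the scene stay as the last step left them, time stands still between calls to the robot, and variables do not carry over. Pictures are saved under pics/ and viewed, about 8 in all and at most 12, crops included, and the job is handed in when it is done.

Besides the shell and the picture viewer there is one more tool, called after "Call:" in YAML: its name, and indented under it one key for each argument. jog_arm: Moves the arm, as the interface text tells. Its arguments: {"type":"object","properties":{"steps":{"type":"array"},"claw":{"type":"number"},"squeeze":{"type":"number"}},"required":["steps"]}

```bash
mkdir -p pics; cat > h.py <<'E'
import numpy as np, cv2
from workcell import robot
def cam(n):
    p=robot.camera_params(n); K=np.array(p["intrinsics"],float); R=cv2.Rodrigues(np.array(p["rvec"],float))[0]; t=np.array(p["tvec"],float).ravel()
    return K,float(p["k1"]),R,t
def rays(n,uv):
    K,k1,R,t=cam(n); uv=np.asarray(uv,float).reshape(-1,1,2)
    d=cv2.undistortPoints(uv,K,np.array([k1,0,0,0.])).reshape(-1,2)
    return np.c_[d,np.ones(len(d))],R,t
def lift(n,uv,depth):   # world points from depth
    d,R,t=rays(n,uv); return (d*np.asarray(depth).reshape(-1,1)-t)@R
def at_z(n,uv,z):       # world points on plane z
    d,R,t=rays(n,uv); c=-R.T@t; w=d@R; return c+w*((z-c[2])/w[:,2:3])
def proj(n,P):
    K,k1,R,t=cam(n); return cv2.projectPoints(np.asarray(P,float).reshape(-1,1,3),R,t,K,np.array([k1,0,0,0.]))[0].reshape(-1,2)
E
python3 - <<'E'
from h import *
for n in("top","side"):
    im,d=robot.capture(n); cv2.imwrite(f"pics/{n}0.png",im); np.save(f"{n}0.npy",d)
    K,k1,R,t=cam(n); print(n,"cam at",(-R.T@t).round(3),"fwd",R[2].round(2), K[0,0],k1)
    for k in("tray_grip","holder_home","hinge_mid","dowel_mid"):
        for r in robot.place_of(k,n): print(k,np.round(r["pixel"],1),round(r["confidence"],2),at_z(n,[r["pixel"]],.08 if "_mid" not in k else .02).round(3))
    for r in robot.outline_of("tray_grip",n): print("outl",np.round(r["extent"]),round(r["confidence"],2))
print(robot.state())
E
```

```text
top cam at [ 0.297 -0.031  1.167] fwd [ 0.11 -0.02 -0.99] 474.2849708336254 0.02000107557007776
tray_grip [362.5 174.6] 0.68 [[ 0.471 -0.143  0.08 ]]
tray_grip [184.2 276.1] 0.6 [[0.229 0.254 0.08 ]]
holder_home [192.7 114.1] 0.83 [[0.601 0.256 0.08 ]]
hinge_mid [350.8 174.3] 0.5 [[ 0.481 -0.12   0.02 ]]
hinge_mid [367.9 176.4] 0.41 [[ 0.477 -0.162  0.02 ]]
dowel_mid [374.5 185.6] 0.73 [[ 0.454 -0.179  0.02 ]]
outl [339. 150. 390. 208.] 0.71
side cam at [ 0.02  -0.678  0.802] fwd [ 0.42  0.59 -0.69] 382.99523770023035 -0.06004156392203779
tray_grip [195.1 176.7] 0.89 [[0.221 0.259 0.08 ]]
tray_grip [347.7 218.8] 0.81 [[ 0.473 -0.152  0.08 ]]
holder_home [299.9 132.5] 0.71 [[0.6   0.261 0.08 ]]
hinge_mid [346.8 218.1] 0.33 [[ 0.51  -0.104  0.02 ]]
dowel_mid [349.3 245.8] 0.57 [[ 0.452 -0.187  0.02 ]]
outl [174. 169. 232. 211.] 0.97
outl [315. 205. 380. 264.] 0.64
{'clock': 0.6, 'joint_pos': array([ 9.90987084e-01,  5.26630596e-02,  1.61287983e+00, -7.95580896e-06,
        1.47599713e+00, -1.19006719e-01]), 'dq': array([-0.00176643, -0.00082465, -0.00081652,  0.00028043,  0.00026992,
       -0.00052501]), 'effort': array([-4.48391766e-04, -3.93397379e+01, -3.70233715e+01, -1.72910859e-04,
        6.88687669e-04,  2.04619562e-05]), 'tcp_pos': array([0.27791637, 0.55979854, 0.25333856]), 'tcp_rot': array([1.27310585e-05, 2.28367833e-01, 9.73574924e-01, 2.33735471e-05]), 'wrist_force': array([0.67858368, 0.0661272 , 0.46626509]), 'wrist_torque': array([-0.03128327,  0.0167006 ,  0.02049158]), 'width': 0.08554795180796826}
```

View pics/top0.png

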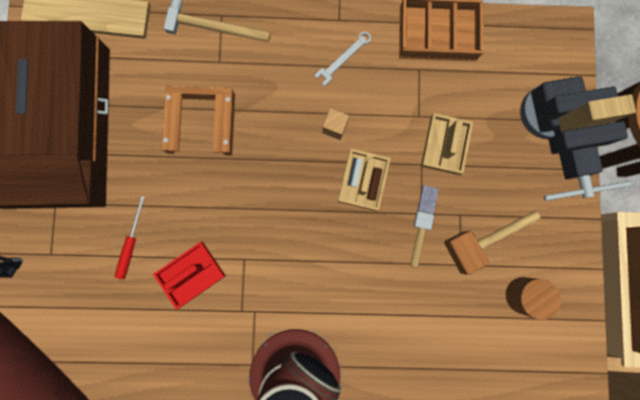

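View pics/side0.png

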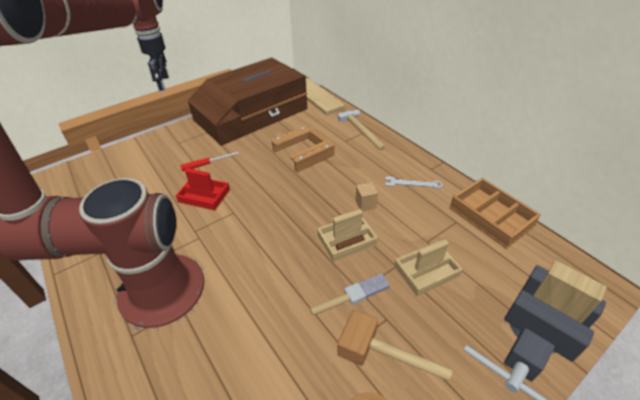

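The loaded tray, with a pale hinge on the left and a dark dowel on the right, is at top pixel (365,179). The empty tray is at (447,144), the red look-alike at (188,274), and the holder at (198,120) with its mouth facing image-down, which is -x. Next I'll measure both yaws and centres from depth.

```bash
python3 - <<'E'
from h import *
def pts(n,box):
    d=np.load(f"{n}0.npy"); l,t,r,b=box; u,v=np.meshgrid(np.arange(l,r),np.arange(t,b)); uv=np.c_[u.ravel(),v.ravel()]; dd=d[v.ravel(),u.ravel()]; ok=dd>0
    return lift(n,uv[ok],dd[ok])
def rect(name,P):
    (c,s,a)=cv2.minAreaRect((P[:,:2]*1000).astype(np.float32)); print(name,len(P),np.round(c,1),np.round(s,1),round(a,1))
P=pts("top",(332,142,398,218)); bench=np.median(P[P[:,2]<.012][:,2]); print("bench",bench)
rect("tray rim",P[(P[:,2]>.018)&(P[:,2]<.045)]); H=P[(P[:,2]>.075)&(P[:,2]<.12)]; rect("handle",H); print("hmax",P[:,2].max())
P=pts("top",(155,78,242,162)); print("zhist",np.histogram(P[:,2],bins=np.arange(-.01,.08,.01)))
T=P[P[:,2]>.033]; rect("holder",T)
# handle / holder from side
P=pts("side",(310,200,384,268)); P=P[(abs(P[:,0]-.47)<.1)&(abs(P[:,1]+.148)<.09)]; rect("side handle",P[P[:,2]>.06]); rect("side tray",P[P[:,2]>.015])
P=pts("side",(265,115,340,175)); rect("side holder",P[(P[:,2]>.033)&(P[:,2]<.08)])
E
```

```text
bench 0.0006764590651876453
tray rim 1017 [ 468.1 -152.8] [100.2 133.2] 78.0
handle 269 [ 467.8 -152.7] [16.1 79.8] 78.0
hmax 0.10475452044947586
zhist (array([1929, 2559,  103,  102,  125, 2346,  114,    0]), array([-0.01,  0.  ,  0.01,  0.02,  0.03,  0.04,  0.05,  0.06,  0.07]))
holder 2552 [600.8 254.8] [161.1 163.3] 0.1
side handle 428 [ 468.6 -155.5] [18.2 80.1] 79.5
side tray 1561 [ 481.5 -143.1] [130.9 152.8] 77.9
side holder 935 [599.5 325.8] [160.6 317.4] 0.8
```

Call:
jog_arm:
  steps:
    - {"spin":-7}
    - {"spin":-7}
    - {"x":-18,"y":-36}
    - {"x":-18,"y":-36}
    - {"x":-18,"y":-36}
    - {"x":-18,"y":-36}
    - {"x":-18,"y":-36}
    - {"x":-18,"y":-36}
  claw: 1

```text
schema error: expected keys x, y, z, spin
```

Call:
jog_arm:
  steps:
    - {"x":-18,"y":-36}
    - {"x":-18,"y":-36}
    - {"x":-18,"y":-36}
    - {"x":-18,"y":-36}
    - {"x":-18,"y":-36}
    - {"x":-18,"y":-36}
    - {"x":-18,"y":-36}
    - {"x":0,"y":0}

```text
schema error: expected keys x, y, z, spin
```

Call:
jog_arm:
  steps:
    - {"x":0,"y":0,"z":0,"spin":-7}
    - {"x":0,"y":0,"z":0,"spin":-7}
    - {"x":-18,"y":-36,"z":0,"spin":0}
    - {"x":-18,"y":-36,"z":0,"spin":0}
    - {"x":-18,"y":-36,"z":0,"spin":0}
    - {"x":-18,"y":-36,"z":0,"spin":0}
    - {"x":-18,"y":-36,"z":0,"spin":0}
    - {"x":-18,"y":-36,"z":0,"spin":0}
  claw: 1

```text
clock: 1.27
tcp_pos: [0.337, 0.324, 0.2534]
tcp_rot: [0.0, 0.108, 0.994, 0.0]
wrist_force: [0.6, -0.3, 0.9]
width: 0.0852
```

Call:
jog_arm:
  steps:
    - {"x":-18,"y":-36,"z":0,"spin":0}
    - {"x":-18,"y":-36,"z":0,"spin":0}
    - {"x":-18,"y":-36,"z":0,"spin":0}
    - {"x":-18,"y":-36,"z":0,"spin":0}
    - {"x":-18,"y":-36,"z":0,"spin":0}
    - {"x":-18,"y":-36,"z":0,"spin":0}
    - {"x":-18,"y":-36,"z":0,"spin":0}
    - {"x":0,"y":0,"z":0,"spin":0}

```text
clock: 1.93
tcp_pos: [0.407, 0.0466, 0.2537]
tcp_rot: [0.001, 0.113, 0.994, -0.001]
wrist_force: [-0.7, 0.8, -0.1]
width: 0.085
```

Call:
jog_arm:
  steps:
    - {"x":-20,"y":-36,"z":0,"spin":-1}
    - {"x":-20,"y":-36,"z":0,"spin":0}
    - {"x":-20,"y":-36,"z":0,"spin":0}
    - {"x":-20,"y":-36,"z":0,"spin":0}
    - {"x":-20,"y":-36,"z":0,"spin":0}
    - {"x":0,"y":0,"z":20,"spin":0}
    - {"x":0,"y":0,"z":20,"spin":0}
    - {"x":0,"y":0,"z":0,"spin":0}

```text
clock: 2.6
tcp_pos: [0.4657, -0.1434, 0.2089]
tcp_rot: [-0.004, 0.1, 0.995, 0.001]
wrist_force: [-0.2, 0.2, -1.0]
width: 0.0854
```

```bash
python3 - <<'E'
from h import *
s=robot.state(); print(s["clock"],s["tcp_pos"],s["tcp_rot"],s["joint_pos"].round(2))
im,d=robot.capture("side"); cv2.imwrite("pics/s1.png",cv2.resize(im[110:310,240:460],None,fx=3,fy=3))
E
```

```text
2.6 [ 0.46573064 -0.14338476  0.20887923] [-0.00367911  0.10000522  0.99497908  0.00143453] [-0.45 -0.25  1.97  0.    1.43 -1.82]
```

View pics/s1.png

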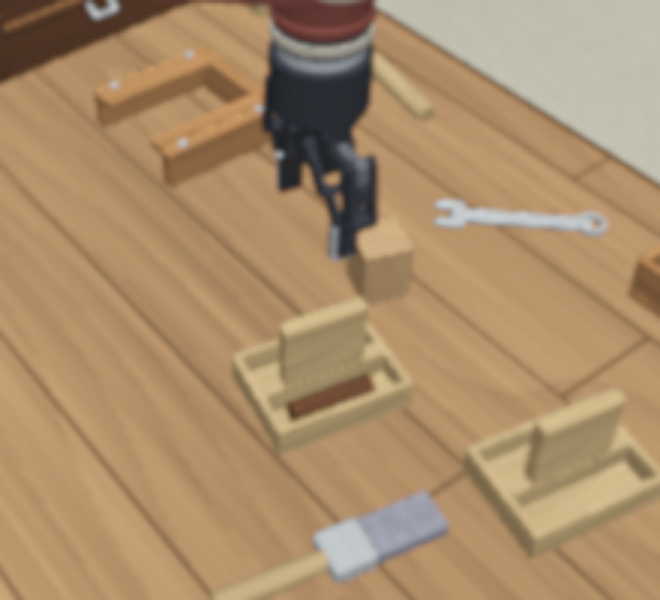

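Call:
jog_arm:
  steps:
    - {"x":0,"y":0,"z":25,"spin":0}
    - {"x":0,"y":0,"z":25,"spin":0}
    - {"x":0,"y":0,"z":15,"spin":0}
    - {"x":0,"y":0,"z":0,"spin":0}
    - {"x":0,"y":0,"z":0,"spin":0}
    - {"x":0,"y":0,"z":0,"spin":0}

```text
clock: 3.15
tcp_pos: [0.4689, -0.144, 0.1506]
tcp_rot: [0.002, 0.099, 0.995, -0.001]
wrist_force: [0.5, 0.1, 0.5]
width: 0.0854
```

Call:
jog_arm:
  steps:
    - {"x":-1,"y":-9,"z":10,"spin":0}
    - {"x":0,"y":0,"z":20,"spin":0}
    - {"x":0,"y":0,"z":20,"spin":0}
    - {"x":0,"y":0,"z":12,"spin":0}
    - {"x":0,"y":0,"z":6,"spin":0}
    - {"x":0,"y":0,"z":0,"spin":0}
    - {"x":0,"y":0,"z":0,"spin":0}
    - {"x":0,"y":0,"z":0,"spin":0}

```text
clock: 3.82
tcp_pos: [0.4678, -0.1535, 0.0816]
tcp_rot: [0.001, 0.099, 0.995, -0.0]
wrist_force: [0.9, -0.3, -0.1]
width: 0.0852
```

Call:
jog_arm:
  steps:
    - {"x":0,"y":0,"z":0,"spin":0}
    - {"x":0,"y":0,"z":0,"spin":0}
    - {"x":0,"y":0,"z":0,"spin":0}
    - {"x":0,"y":0,"z":0,"spin":0}
    - {"x":0,"y":0,"z":0,"spin":0}
    - {"x":0,"y":0,"z":0,"spin":0}
    - {"x":0,"y":0,"z":0,"spin":0}
    - {"x":0,"y":0,"z":0,"spin":0}
  claw: -1
  squeeze: 60

```text
clock: 4.48
tcp_pos: [0.467, -0.1531, 0.0805]
tcp_rot: [0.0, 0.099, 0.995, -0.0]
wrist_force: [0.2, -0.4, 1.4]
width: 0.0152
```

Call:
jog_arm:
  steps:
    - {"x":0,"y":0,"z":-5,"spin":0}
    - {"x":0,"y":0,"z":-10,"spin":0}
    - {"x":0,"y":0,"z":-15,"spin":0}
    - {"x":0,"y":0,"z":-15,"spin":0}
    - {"x":0,"y":0,"z":-15,"spin":0}
    - {"x":0,"y":0,"z":-10,"spin":0}
    - {"x":0,"y":0,"z":-5,"spin":0}
    - {"x":0,"y":0,"z":0,"spin":0}

```text
clock: 5.15
tcp_pos: [0.4674, -0.1532, 0.1566]
tcp_rot: [0.001, 0.099, 0.995, -0.0]
wrist_force: [0.6, 0.0, -5.6]
width: 0.0152
```

```bash
python3 - <<'E'
from h import *
s=robot.state(); print(s["clock"],s["tcp_pos"],s["tcp_rot"],s["wrist_force"],s["wrist_torque"],s["width"])
im,d=robot.capture("side"); cv2.imwrite("pics/s2.png",cv2.resize(im[110:310,240:460],None,fx=3,fy=3))
E
```

```text
5.15 [ 0.46738021 -0.15319809  0.15655605] [ 9.69058681e-04  9.93009346e-02  9.95056909e-01 -3.64364440e-04] [ 0.55983823  0.00714115 -5.55649985] [-0.03512638  0.04799769  0.0011703 ] 0.015163825120938702
```

View pics/s2.png

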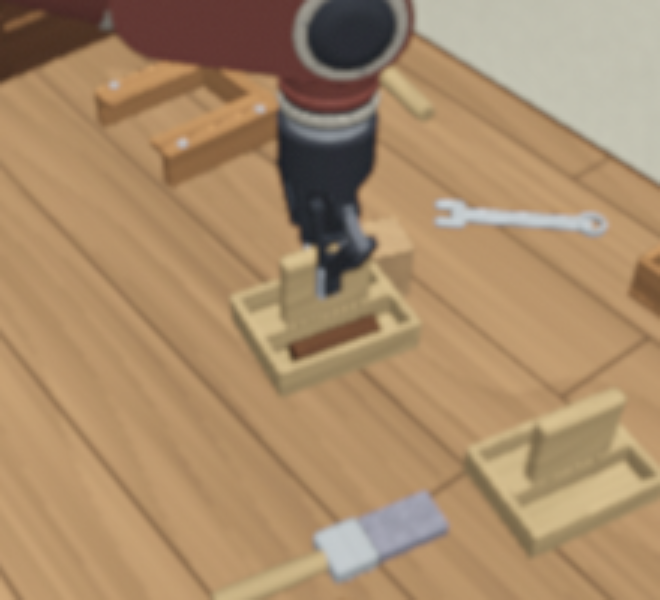

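Call:
jog_arm:
  steps:
    - {"x":0,"y":0,"z":-5,"spin":-2}
    - {"x":0,"y":0,"z":-5,"spin":-3.7}
    - {"x":0,"y":0,"z":0,"spin":-3.7}
    - {"x":0,"y":0,"z":0,"spin":-2}
    - {"x":0,"y":7,"z":0,"spin":0}
    - {"x":0,"y":14,"z":0,"spin":0}
    - {"x":2,"y":20,"z":0,"spin":0}
    - {"x":2,"y":24,"z":0,"spin":0}

```text
clock: 5.87
tcp_pos: [0.4621, -0.0873, 0.1641]
tcp_rot: [-0.001, 0.001, 1.0, 0.0]
wrist_force: [0.7, 0.0, -4.2]
width: 0.0154
```

Call:
jog_arm:
  steps:
    - {"x":2,"y":24,"z":0,"spin":0}
    - {"x":2,"y":24,"z":0,"spin":0}
    - {"x":2,"y":24,"z":0,"spin":0}
    - {"x":2,"y":24,"z":0,"spin":0}
    - {"x":2,"y":24,"z":0,"spin":0}
    - {"x":2,"y":24,"z":0,"spin":0}
    - {"x":2,"y":24,"z":0,"spin":0}
    - {"x":2,"y":24,"z":0,"spin":0}

```text
clock: 6.53
tcp_pos: [0.4456, 0.1056, 0.1641]
tcp_rot: [-0.001, 0.001, 1.0, 0.0]
wrist_force: [0.9, 0.0, -5.4]
width: 0.0151
```

Call:
jog_arm:
  steps:
    - {"x":2,"y":24,"z":0,"spin":0}
    - {"x":2,"y":24,"z":0,"spin":0}
    - {"x":2,"y":22,"z":0,"spin":0}
    - {"x":2,"y":18,"z":0,"spin":0}
    - {"x":2,"y":12,"z":0,"spin":0}
    - {"x":2,"y":8,"z":0,"spin":0}
    - {"x":0,"y":0,"z":0,"spin":0}
    - {"x":0,"y":0,"z":0,"spin":0}

```text
clock: 7.2
tcp_pos: [0.4343, 0.2119, 0.1646]
tcp_rot: [-0.001, -0.0, 1.0, -0.0]
wrist_force: [0.6, -0.4, -5.8]
width: 0.0154
```

```bash
python3 - <<'E'
from h import *
s=robot.state(); print(s["clock"],s["tcp_pos"],s["tcp_rot"],s["wrist_force"],s["wrist_torque"],s["width"],s["joint_pos"].round(2))
# holder cheek edges from initial top depth
d=np.load("top0.npy"); u,v=np.meshgrid(np.arange(155,242),np.arange(78,162)); u=u.ravel();v=v.ravel();ok=d[v,u]>0;u,v=u[ok],v[ok]
P=lift("top",np.c_[u,v],d[v,u]); T=P[P[:,2]>.038]
e=[]
for x in np.arange(.535,.64,.01):
    S=np.sort(T[abs(T[:,0]-x)<.005][:,1]); g=np.argmax(np.diff(S)); e.append((x,S[0],S[g],S[g+1],S[-1]))
e=np.array(e); print((e[:,1:]*1000).round(0).tolist())
for k in range(1,5): print(np.degrees(np.arctan(np.polyfit(e[:,0],e[:,k],1)[0])).round(2), e[:,k].mean().round(4))
print("x range",np.percentile(T[:,0],[0.3,99.7]))
im,d=robot.capture("side"); cv2.imwrite("pics/s3.png",cv2.resize(im[90:250,170:390],None,fx=3,fy=3))
E
```

```text
7.2 [0.43429537 0.21194188 0.16457771] [-6.38776649e-04 -2.35340217e-04  9.99999656e-01 -4.74248660e-04] [ 0.57414236 -0.37189818 -5.82759265] [-0.05079767  0.01960899 -0.00446101] 0.015364373808270703 [ 0.3  -0.22  2.02 -0.    1.34 -1.27]
[[174.0, 211.0, 297.0, 334.0], [174.0, 211.0, 296.0, 334.0], [173.0, 212.0, 296.0, 336.0], [173.0, 212.0, 297.0, 333.0], [173.0, 213.0, 296.0, 334.0], [174.0, 211.0, 297.0, 334.0], [173.0, 212.0, 296.0, 336.0], [174.0, 215.0, 296.0, 334.0], [174.0, 215.0, 296.0, 335.0], [173.0, 216.0, 296.0, 334.0], [173.0, 214.0, 296.0, 335.0]]
-0.05 0.1734
2.59 0.2129
-0.18 0.2962
0.41 0.3346
x range [0.52100577 0.68001544]
```

View pics/s3.png

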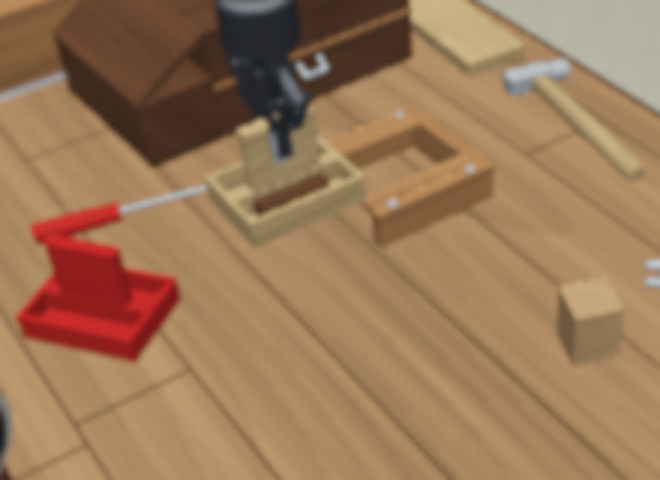

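Call:
jog_arm:
  steps:
    - {"x":0,"y":8,"z":0,"spin":0}
    - {"x":0,"y":13,"z":0,"spin":0}
    - {"x":0,"y":13,"z":0,"spin":0}
    - {"x":0,"y":8,"z":0,"spin":0}
    - {"x":0,"y":0,"z":8,"spin":0}
    - {"x":0,"y":0,"z":14,"spin":0}
    - {"x":0,"y":0,"z":14,"spin":0}
    - {"x":0,"y":0,"z":14,"spin":0}

```text
clock: 7.92
tcp_pos: [0.4348, 0.2538, 0.1142]
tcp_rot: [-0.0, -0.0, 1.0, -0.0]
wrist_force: [-0.5, -0.0, -4.7]
width: 0.0155
```

Call:
jog_arm:
  steps:
    - {"x":0,"y":0,"z":12,"spin":0}
    - {"x":0,"y":0,"z":8,"spin":0}
    - {"x":0,"y":0,"z":4,"spin":0}
    - {"x":0,"y":0,"z":4,"spin":0}
    - {"x":0,"y":0,"z":0,"spin":0}
    - {"x":0,"y":0,"z":0,"spin":0}
    - {"x":0,"y":0,"z":0,"spin":0}

```text
clock: 8.5
tcp_pos: [0.4355, 0.2542, 0.0881]
tcp_rot: [0.001, 0.0, 1.0, 0.0]
wrist_force: [0.3, 0.3, -6.1]
width: 0.0152
```

Call:
jog_arm:
  steps:
    - {"x":0,"y":0,"z":3,"spin":0}
    - {"x":0,"y":0,"z":3,"spin":0}
    - {"x":0,"y":0,"z":1,"spin":0}
    - {"x":0,"y":0,"z":0,"spin":0}
    - {"x":0,"y":0,"z":0,"spin":0}
    - {"x":0,"y":0,"z":0,"spin":0}

```text
clock: 9.0
tcp_pos: [0.4351, 0.2541, 0.0806]
tcp_rot: [0.0, -0.0, 1.0, 0.0]
wrist_force: [-0.7, 1.0, -2.3]
width: 0.0151
```

```bash
python3 - <<'E'
from h import *
s=robot.state(); print(s["clock"],s["tcp_pos"],s["wrist_force"])
im,d=robot.capture("side"); cv2.imwrite("pics/s4.png",cv2.resize(im[90:250,170:390],None,fx=3,fy=3))
E
```

```text
9.0 [0.4350585  0.25409806 0.08056937] [-0.71958359  1.02971925 -2.28225397]
```

View pics/s4.png

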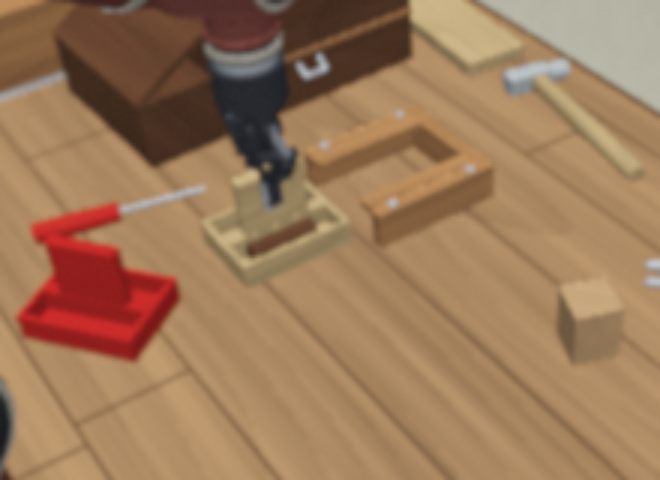

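The tray is on the bench: the wrist load fell to 2.3 N and it lines up with the mouth (tray at crop pixel (275,235), holder mouth at (340,190)). I'll slide it in now.

Call:
jog_arm:
  steps:
    - {"x":-5,"y":0,"z":0,"spin":0}
    - {"x":-10,"y":0,"z":0,"spin":0}
    - {"x":-10,"y":0,"z":0,"spin":0}
    - {"x":-10,"y":0,"z":0,"spin":0}
    - {"x":-10,"y":0,"z":0,"spin":0}
    - {"x":-10,"y":0,"z":0,"spin":0}
    - {"x":-10,"y":0,"z":0,"spin":0}
    - {"x":-5,"y":0,"z":0,"spin":0}

```text
clock: 9.72
tcp_pos: [0.5066, 0.254, 0.0806]
tcp_rot: [0.0, 0.0, 1.0, 0.0]
wrist_force: [-5.9, -0.3, 3.7]
width: 0.0156
```

Call:
jog_arm:
  steps:
    - {"x":-5,"y":0,"z":0,"spin":0}
    - {"x":-10,"y":0,"z":0,"spin":0}
    - {"x":-10,"y":0,"z":0,"spin":0}
    - {"x":-10,"y":0,"z":0,"spin":0}
    - {"x":-10,"y":0,"z":0,"spin":0}
    - {"x":-10,"y":0,"z":0,"spin":0}
    - {"x":-5,"y":0,"z":0,"spin":0}
    - {"x":0,"y":0,"z":0,"spin":0}

```text
clock: 10.38
tcp_pos: [0.567, 0.2539, 0.0806]
tcp_rot: [0.002, 0.0, 1.0, 0.0]
wrist_force: [2.0, 1.1, 0.8]
width: 0.0155
```

Call:
jog_arm:
  steps:
    - {"x":-5,"y":0,"z":0,"spin":0}
    - {"x":-6,"y":0,"z":0,"spin":0}
    - {"x":-5,"y":0,"z":0,"spin":0}
    - {"x":-4,"y":0,"z":0,"spin":0}
    - {"x":-2,"y":0,"z":0,"spin":0}
    - {"x":0,"y":0,"z":0,"spin":0}

```text
clock: 10.88
tcp_pos: [0.5872, 0.2541, 0.0806]
tcp_rot: [0.0, -0.0, 1.0, 0.0]
wrist_force: [-3.8, -0.5, 3.6]
width: 0.0151
```

Call:
jog_arm:
  steps:
    - {"x":-2,"y":0,"z":0,"spin":0}
    - {"x":-2,"y":0,"z":0,"spin":0}
    - {"x":0,"y":0,"z":0,"spin":0}
    - {"x":0,"y":0,"z":0,"spin":0}

```text
clock: 11.22
tcp_pos: [0.5909, 0.2541, 0.0806]
tcp_rot: [0.0, -0.0, 1.0, 0.0]
wrist_force: [-3.9, -0.8, 5.4]
width: 0.0154
```

Call:
jog_arm:
  steps:
    - {"x":-2,"y":0,"z":0,"spin":0}
    - {"x":-1,"y":0,"z":0,"spin":0}
    - {"x":0,"y":0,"z":0,"spin":0}
    - {"x":0,"y":0,"z":0,"spin":0}

```text
clock: 11.55
tcp_pos: [0.5935, 0.2541, 0.0806]
tcp_rot: [-0.0, -0.0, 1.0, -0.0]
wrist_force: [-5.2, -0.3, 5.5]
width: 0.0153
```

Call:
jog_arm:
  steps:
    - {"x":-1.5,"y":0,"z":0,"spin":0}
    - {"x":-1,"y":0,"z":0,"spin":0}
    - {"x":0,"y":0,"z":0,"spin":0}

```text
clock: 11.8
tcp_pos: [0.5939, 0.2539, 0.0808]
tcp_rot: [-0.003, -0.0, 1.0, -0.001]
wrist_force: [-15.8, -2.4, 13.0]
width: 0.0155
```

Call:
jog_arm:
  steps:
    - {"x":-1.5,"y":0,"z":0,"spin":0}
    - {"x":0,"y":0,"z":0,"spin":0}
    - {"x":0,"y":0,"z":0,"spin":0}

```text
clock: 12.05
tcp_pos: [0.5941, 0.2539, 0.081]
tcp_rot: [-0.005, -0.001, 1.0, -0.001]
wrist_force: [-21.0, -4.5, 17.9]
width: 0.015
```

Force climbs sharply at x = 0.594, so the tray has met the back stop where the measurement put it. I'll relax the push, release and rise.

Call:
jog_arm:
  steps:
    - {"x":1.5,"y":0,"z":0,"spin":0}
    - {"x":1,"y":0,"z":0,"spin":0}
    - {"x":0,"y":0,"z":0,"spin":0}
    - {"x":0,"y":0,"z":0,"spin":0}

```text
clock: 12.38
tcp_pos: [0.5938, 0.254, 0.0807]
tcp_rot: [-0.002, -0.0, 1.0, -0.0]
wrist_force: [-10.9, -0.6, 9.7]
width: 0.0152
```

Call:
jog_arm:
  steps:
    - {"x":0,"y":0,"z":0,"spin":0}
    - {"x":0,"y":0,"z":0,"spin":0}
    - {"x":0,"y":0,"z":0,"spin":0}
    - {"x":0,"y":0,"z":0,"spin":0}
    - {"x":0,"y":0,"z":0,"spin":0}
    - {"x":0,"y":0,"z":0,"spin":0}
    - {"x":0,"y":0,"z":0,"spin":0}
    - {"x":0,"y":0,"z":0,"spin":0}
  claw: 1

```text
clock: 13.05
tcp_pos: [0.5955, 0.254, 0.0803]
tcp_rot: [0.0, 0.0, 1.0, -0.0]
wrist_force: [0.1, -0.7, 0.0]
width: 0.0853
```

Call:
jog_arm:
  steps:
    - {"x":0,"y":0,"z":-5,"spin":0}
    - {"x":0,"y":0,"z":-15,"spin":0}
    - {"x":0,"y":0,"z":-30,"spin":0}
    - {"x":0,"y":0,"z":-30,"spin":0}
    - {"x":0,"y":0,"z":-30,"spin":0}
    - {"x":0,"y":0,"z":-30,"spin":0}
    - {"x":0,"y":0,"z":-10,"spin":0}
    - {"x":0,"y":0,"z":0,"spin":0}

```text
clock: 13.72
tcp_pos: [0.5976, 0.2547, 0.2364]
tcp_rot: [0.005, -0.0, 1.0, 0.001]
wrist_force: [1.0, 1.1, -0.0]
width: 0.0856
```

Call:
jog_arm:
  steps:
    - {"x":30,"y":-20,"z":0,"spin":0}
    - {"x":30,"y":-20,"z":0,"spin":0}
    - {"x":30,"y":-20,"z":0,"spin":0}
    - {"x":30,"y":-20,"z":0,"spin":0}
    - {"x":10,"y":-30,"z":0,"spin":0}
    - {"x":0,"y":-40,"z":0,"spin":0}
    - {"x":0,"y":-40,"z":0,"spin":0}
    - {"x":0,"y":0,"z":0,"spin":0}

```text
clock: 14.38
tcp_pos: [0.4642, 0.0589, 0.2284]
tcp_rot: [-0.001, 0.003, 1.0, -0.001]
wrist_force: [0.7, 0.4, -0.5]
width: 0.0852
```

```bash
python3 - <<'E'
from h import *
s=robot.state(); print(s["clock"],s["tcp_pos"],s["wrist_force"],s["width"])
def rect(name,P):
    (c,z,a)=cv2.minAreaRect((P[:,:2]*1000).astype(np.float32)); print(name,len(P),np.round(c,1),np.round(z,1),round(a,1),"zmed",np.median(P[:,2]).round(4))
out=[]
for n in("top","side"):
    im,d=robot.capture(n); u0,v0=proj(n,[[.6,.255,.05]])[0].astype(int); print(n,u0,v0)
    l,t=u0-50,v0-50; c=im[t:t+100,l:l+100]; out.append(cv2.resize(c,(390,390)))
    u,v=np.meshgrid(np.arange(l,l+100),np.arange(t,t+100));u=u.ravel();v=v.ravel();ok=d[v,u]>0;u,v=u[ok],v[ok]
    P=lift(n,np.c_[u,v],d[v,u]); H=P[(P[:,2]>.085)&(P[:,2]<.115)&(abs(P[:,0]-.595)<.07)&(abs(P[:,1]-.254)<.05)]
    if len(H)>5: rect("handle",H)
    for k in("tray_grip","hinge_mid","dowel_mid"):
        for r in robot.place_of(k,n): print(k,np.round(r["pixel"],1),round(r["confidence"],2),at_z(n,[r["pixel"]],.08 if "_mid" not in k else .02).round(3))
cv2.imwrite("pics/end.png",np.hstack(out))
E
```

```text
14.3833 [0.46423774 0.05891252 0.2284241 ] [ 0.73278649  0.41902659 -0.53358725] 0.08518361888421049
top 196 118
handle 290 [594.8 255.4] [16.3 80.8] 89.9 zmed 0.0998
tray_grip [182.1 277.1] 0.97 [[0.226 0.258 0.08 ]]
tray_grip [192.9 114.8] 0.72 [[0.6   0.256 0.08 ]]
tray_grip [196.4 116. ] 0.48 [[0.597 0.247 0.08 ]]
hinge_mid [186.7 121.3] 0.45 [[0.6   0.286 0.02 ]]
dowel_mid [203.7 125.8] 0.47 [[0.59  0.244 0.02 ]]
dowel_mid [193.  111.4] 0.43 [[0.625 0.272 0.02 ]]
side 301 140
handle 74 [594.3 253.3] [19.1 79.2] 89.5 zmed 0.0957
tray_grip [194.8 177.6] 0.75 [[0.218 0.255 0.08 ]]
tray_grip [298.9 130.6] 0.6 [[0.604 0.273 0.08 ]]
dowel_mid [302.1 151.4] 0.58 [[0.589 0.237 0.02 ]]
```

View pics/end.png

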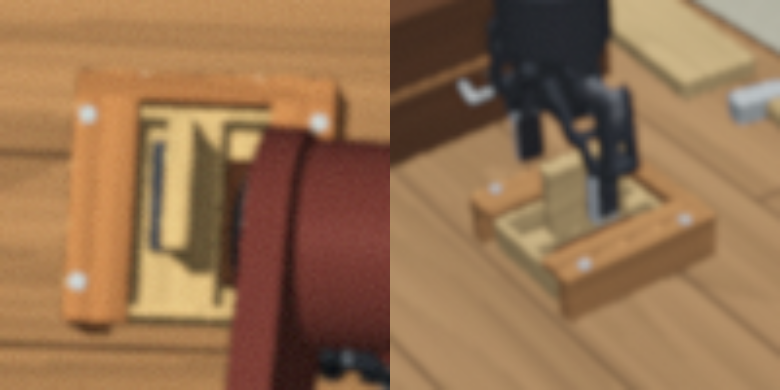

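The top view (left) shows the tray tight against the back stop (crop row 103), with the hinge at (157,195) and the dowel's edge at (233,215) still in their compartments. In the side view (right) the tray sits level under the lips, with the open gripper well above it.

```bash
python3 -c "
from workcell import robot
print(robot.close_job())"
```

```text
the job is handed in; nothing more can be done
None
```

I carried the loaded tray by its handle to the holder and set it on the bench about 160 mm before home. I slid it in under the lips until the push force rose at x ≈ 0.594 m, the expected place of the back stop. Then I let go, moved the arm clear and handed in at about 14.8 s.

**Tray position:** the last depth checks put the handle at (0.595, 0.255) m from the top camera and (0.594, 0.253) m from the side camera. Both show it turned less than 1°, and the top camera puts its top 100 mm above the bench. Home measured from the holder's edges is about (0.595, 0.2545) m.

**Forces:** the highest wrist force I read was about 28 N, against the 120 N limit.

**Contents:** the hinge shows in its compartment in the last picture. The dowel is only partly visible from above because the arm covers it, but the network found it in the tray from both cameras, at moderate confidence (0.47 and 0.58).

**Disagreements:** the networks' pixel positions for home and for the tray were about 5 to 10 mm farther in x than the depth measurements. One low-confidence network report (0.43) also put the dowel at a wrong spot. I went by the depth measurements and the contact with the stop.

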